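Press a pin home with the pumped ratchet press, then release the jaw

TASK

Press the steel pin fully home into the aluminium bracket by pumping the trigger of the ratchet press, easing off as soon as you feel the pin is home: never lean hard (more than about 25 N) on any part of the press. Then press the release cap down and keep it down until the jaw has run all the way back, and let go. Do not push the jaw, the pin or the bracket by hand, and leave the other things on the bench where they are.

Things in the scene. Friction and masses are not known exactly. Their poses are not given: they have to be found in the camera images.
- fixture: The bench press: steel base plate 400 x 100 x 12 mm fixed to the bench, with a grey housing (74 mm long, 52 mm wide, top 122 mm above the bench), a toothed steel bar through it and a trigger on top. Origin: centre of the plate's underside. Its x axis is level, along the bar, the way the jaw advances; z is up. The trigger's hinge is a level axis along y at x = -45 mm, z = 112 mm.
- trigger: The trigger: a steel lever 110 mm long on the hinge above the housing, reaching back to -x of the press and rising 22 degrees at rest, with a black pad 46 mm long and 36 mm wide at its far end. Origin on the hinge. The lever is springy: beyond its stop, or when the jaw cannot go on, the pad gives about 0.2 mm per newton.
- trigger_pad (a point): Centre of the pad's top face, 95 mm from the hinge; about 156 mm above the bench at rest. Pressed straight down it sinks 50 to 55 mm in a full stroke and comes back by itself when let go. Pumping takes 2 N (idle) to 10 N (pin moving, unhurried).
- crank (a joint): Turn of the trigger about its hinge, without the lever's bending: 0 at rest (up), 0.56 rad at its lower stop. The first 0.2 to 0.25 rad are idle, then the pawl carries the bar, 15 mm by the end of a full stroke; the next tooth is held from 0.5 rad on, so the stop, which is hard, need not be reached. If the crank sticks below 0.5 rad although the pad is pressed with 13 N or more, the jaw can go no further: the pin is home.
- bar (a joint): Travel of the bar with the jaw: 0 fully back (as at the start), larger as it advances. A spring pulls it back (1.5 to 3 N); the ratchet holds it at every 10 mm, so that each full stroke gains 10 mm. It takes four or five strokes to press the pin home.
- jaw: The jaw: dark steel plate 40 mm wide and 44 mm high on the front end of the bar. Its origin is not on the plate: it lies at the press's origin when the bar is back and moves with it.
- jaw_face (a point): Centre of the jaw's pressing face, 62 mm above the bench, 58 mm ahead of the press's origin when the bar is fully back.
- bracket: Aluminium bracket bolted on the base plate ahead of the jaw: foot 50 x 90 mm, body 50 x 60 mm, 88 mm high. Origin: centre of its underside (12 mm above the bench); its x runs like the press's. It may stand anywhere in an 16 mm span along the plate.
- pin (a joint): How far the pin has been pressed in (m): starts somewhere from 0 to 0.010; 0.026 is fully home, its head flat on the bracket. It is a tight fit: it takes some 6 N and stays where it is left.
- pin_head (a point): Centre of the outer face of the pin's head (diameter 28 mm, 8 mm thick), which the jaw meets.
- release_cap: The release: steel stirrup over the bar just ahead of the housing, with a cap 26 mm (along the bar) x 42 mm x 12 mm on top, 14 mm ahead of the press's origin. Origin: that of the press, but sinks with the cap.
- release_top (a point): Centre of the cap's top face, 142 mm above the bench at rest.
- release (a joint): How far the release is pressed down: 0 to 0.014 m (hard stop). It springs back: 2 N at the start of its travel, 4 N at 5 mm, 7.5 N at the stop. From about 5 mm on it frees the bar, which runs back in about a second if the trigger is up; let go too early, it catches again.
- chuck: Bystander: drill chuck, dark steel, 44 mm across, 72 mm high, standing; origin under its centre.
- tray: Bystander: black open tray 150 x 110 x 35 mm; origin under its centre.
- wrench: Bystander: steel wrench 160 mm long, lying; origin under its middle.

How it is judged:
On the way, in this order (a step that is already met when the one before it is completed fails the run):
1. the jaw is pumped forward on to the pin (gap under 3 mm) (distance between jaw_face and pin_head below 0.003 m), for 0.1 s.
2. the pin is pressed home, to 1.5 mm (value of joint pin above 0.0245 m), for 0.1 s.
3. the release is pressed (value of joint release above 0.004 m), for 0.1 s.
At the end, for the whole second after the job is handed in: The pin is home (its head within 1.5 mm of the bracket), the jaw is fully back (within 3 mm) and at rest, the trigger and the release have sprung up again (value of joint pin above 0.0245 m and value of joint bar below 0.003 m and value of joint release below 0.002 m and value of joint crank below 0.05 rad and linear speed of jaw below 0.01 m/s); the robot touches nothing.
It fails at once if the press (trigger, release or any other part) is pushed with more than 25 N (contact force between any of the fingers, the arm and fixture above 25 N).
It fails at once if the jaw is pushed by hand (contact force between the fingers and jaw above 2 N).
It fails at once if the pin or the bracket is pushed by hand (contact force between the fingers and bracket above 2 N).
It fails at once if a bystander is moved by more than 20 mm (distance of any of chuck, tray, wrench from where it was at the start of the episode above 0.02 m).
It also fails if it takes over 61 s, if anything falls off the work surface, if the arm or the gripper's body presses on something with over 40 N, if the wrist force passes 120 N, or if a joint passes its speed limit or range.

ROBOT

A 6-joint arm with a two-finger parallel gripper is mounted at the origin on the work surface. World frame = base frame: x ahead of the robot, y to its left, z up, the work surface at z = 0. Lengths are in m, angles in rad, forces in N, time in s.
With the tool pointing down it reaches from about 0.375 to 0.9 m from the base axis. Payload 3.1 kg.
Tool frame: the origin (TCP) lies on the centre line of the jaws, within the pads' length; the fingertips stand 22 mm ahead of it and the grasp point (between the pads) lies 3 mm ahead of it (ctrl.nose_length is the distance from the TCP to the fingertips, in m); z points along the fingers, y is the line along which they close (so a half turn about z gives the same grasp; the last joint's range is limited). The gripper opens to 87 mm and grips with 3 to 60 N. Pads are 19 mm wide; open, the fingers measure 117 mm over their backs; the gripper's body (75 mm by 190 mm) begins 51 mm behind the grasp point.
Start: joints at [-1.335, 0.527, 1.433, -0, 1.181, -0.178], TCP at [0.251, -0.572, 0.245] pointing down, gripper open.
Joint ranges: [-3.08, 3.08], [-0.75, 2.2], [0.22, 2.44], [-1.43, 4.57], [0, 2.65], [-2.85, 2.85]. Speed limits (rad/s): [2.79, 2.79, 3.14, 3.14, 3.14, 3.14].

INTERFACE

Orientations are given as a 3x3 rotation matrix whose columns are the frame's x, y, z axes.
In Python, from workcell import ctrl gives the robot as it stands.
- The arm moves only by the shell command python3 -m inch 'ROWS'. ROWS is text: rows parted by semicolons, each of 5 numbers parted by spaces: the shift along the tool's x, y, z in m, then the turn about the tool's z in rad, then the finger opening in m, from 0 to 0.087. In form: x y z twist fingers; .... A call has 1 to 12 rows; each row is the pose to reach, as a shift and turn from the pose commanded when the call began, along the tool's axes at that moment; what a row does not reach only later rows make up. A row lasts 1/8 s, in which the tool goes at most 62.5 mm and 10.7 degrees, less where a joint would pass 70% of its speed; a pose out of reach is approached as far as the arm can. A call with a gripper value outside its range is refused whole. The fingers move at their own pace and stop on an object; the grip force is fixed at half the most. Time passes only in rows, so rows that repeat a pose let the fingers close. It gives the time, the measured TCP pose, the force, the opening and the grip force at its end, in the units of the state.
- ctrl.get_obs(): the state, without advancing time (a new reading comes with each control period).
- ctrl.camera(name): name is "scene" or "top" or "wrist"; returns a dict with "img" (420x560x3 uint8, red, green, blue), "fx", "fy", "cx", "cy" (pixels), "cam_to_world" (4x4, takes a point from camera to world coordinates). Camera axes: x right, y down, z forward; pixel columns grow to the right and rows downward; lengths in m; the calibration is good to about 2 mm. A picture is of the moment at which its call begins. There is no depth.
- ctrl.job_done(): hands the job in; it is judged then, once.
The state is a dict: "time": time; "joints": joint angles; "qd": joint speeds; "tau": joint torques, N m; "tcp_pos": TCP position; "eef_rot": TCP orientation; "wrist_force": force on the tool from outside, world axes, zero at the start; "wrist_torque": the same for the moment, N m; "width": finger opening in m; "grip_force": force on a finger pad.
Only numpy, scipy, OpenCV 4.12 (cv2) and the standard library are available. Lean on these libraries where they do the work, as an engineer would, in place of code of your own. Each camera call takes 0.05 s, during which the arm holds its last target. There are 200 camera calls.

## Working session

There is one attempt and no reset: what is moved stays moved. The work goes in short steps, Python scripts to look and compute and a shell command to move; the robot and the scene stay as the last step left them, time stands still between calls to the robot, and variables do not carry over. Pictures are saved under pics/ and viewed, at most 10 in all, crops included, and the job is handed in when it is done.

```bash
mkdir -p pics
python3 - <<'E'
from workcell import ctrl
import cv2,numpy as np
for n in("scene","top"):
    c=ctrl.camera(n); cv2.imwrite(f"pics/{n}0.png",cv2.resize(c["img"][:,:,::-1],(784,588),interpolation=cv2.INTER_CUBIC))
    print(n,c["fx"],c["cx"],c["cy"],np.round(c["cam_to_world"],3).tolist())
o=ctrl.get_obs();print(o["time"],o["tcp_pos"],np.round(o["eef_rot"],3).tolist(),o["wrist_force"],ctrl.nose_length)
E
```

```text
scene 484.557962773791 273.20657894349216 206.37257341880238 [[0.819, 0.384, -0.426, 0.89], [0.573, -0.522, 0.632, -0.385], [0.02, -0.762, -0.647, 0.605], [0.0, 0.0, 0.0, 1.0]]
top 422.98600070837114 276.7497350612923 214.60558694971303 [[0.016, -0.998, 0.068, 0.51], [-1.0, -0.017, -0.004, 0.092], [0.005, -0.068, -0.998, 0.905], [0.0, 0.0, 0.0, 1.0]]
0.1 [ 0.25118794 -0.57163082  0.24365457] [[0.916, 0.402, -0.0], [0.402, -0.916, 0.002], [0.0, -0.002, -1.0]] [ 0.0416646  -0.08104456 -0.2037591 ] 0.022
```

View pics/scene0.png

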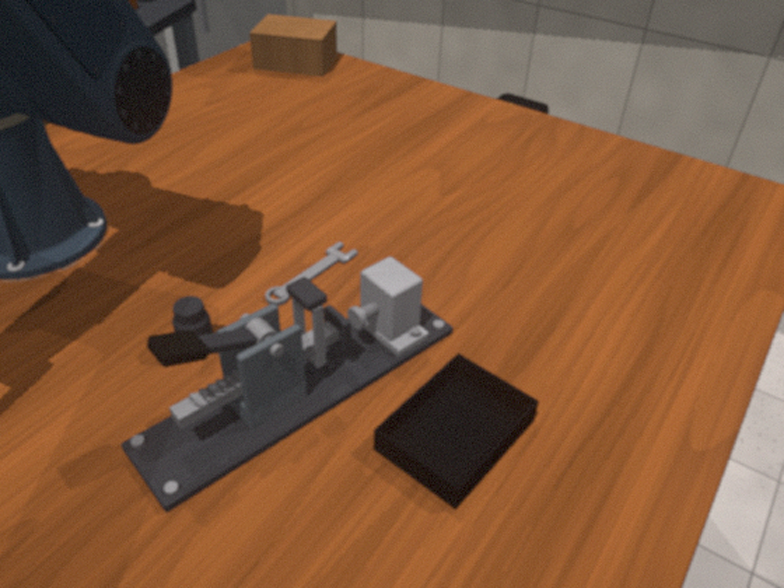

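View pics/top0.png

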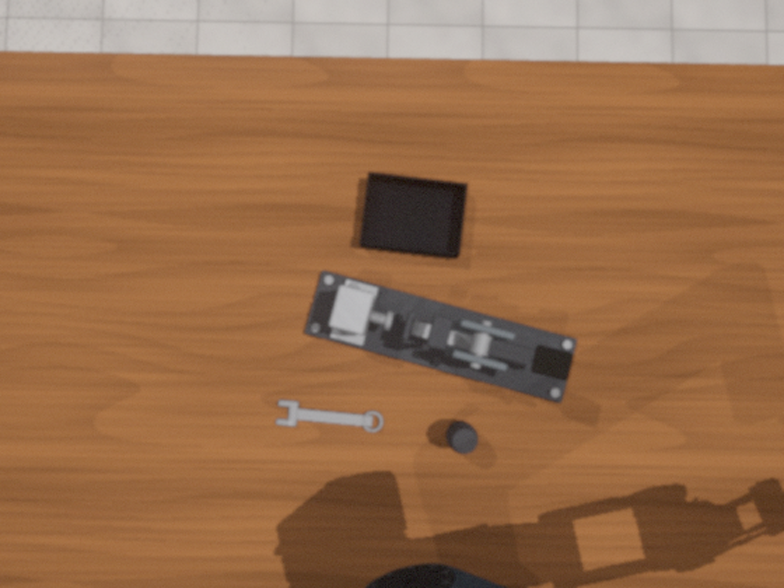

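The top view shows the plate corners at (320,271), (577,339), (563,403) and (305,335), the pad at about (553,362) and the cap at about (440,332). The bracket is at the left, so the press's +x runs toward image left. The chuck, wrench and tray stand clear of the press.

```bash
cat > h.py <<'E'
from workcell import ctrl
import numpy as np
def ray(c,u,v,z,s=1.4):
    T=np.array(c["cam_to_world"]);d=T[:3,:3]@np.array([(u/s-c["cx"])/c["fx"],(v/s-c["cy"])/c["fy"],1]);p=T[:3,3]
    return p+d*(z-p[2])/d[2]
def rel(p):
    o=ctrl.get_obs();return np.round(np.array(o["eef_rot"]).T@(np.array(p)-o["tcp_pos"]),4)
E
python3 - <<'E'
from h import *
c=ctrl.camera("top")
q=np.array([ray(c,u,v,.012) for u,v in((320,271),(577,339),(563,403),(305,335))])
o=q.mean(0);o[2]=0
d=(q[0]+q[3]-q[1]-q[2])[:2];print("len",np.linalg.norm(d)/2);d/=np.linalg.norm(d)
print("origin",o,"yaw",np.arctan2(d[1],d[0]),d)
P=lambda x,z:np.r_[o[:2]+d*x,z]
for n,x,z,uv in(("pad",-.045-.088,.156,(553,362)),("cap",.014,.142,(440,332))):
    m=ray(c,*uv,z);p=P(x,z);print(n,p,"seen",m,"tips shift",rel(p-np.array([0,0,-.022])))
R=np.array(ctrl.get_obs()["eef_rot"]);print("yaw tool x",np.arctan2(R[1,0],R[0,0]))
E
```

```text
len 0.40033858495391894
origin [0.51701907 0.00718387 0.        ] yaw 1.3290517932380992 [0.2393968  0.97092182]
pad [ 0.4851793  -0.12194873  0.156     ] seen [ 0.48646466 -0.12072253  0.156     ] tips shift [ 0.3951 -0.3176  0.0664]
cap [0.52037063 0.02077677 0.142     ] seen [0.52210684 0.02075206 0.142     ] tips shift [ 0.4847 -0.4341  0.0806]
yaw tool x 0.4138523515402914
```

```bash
python3 -m inch '0.04 -0.032 0 -0.1 0; 0.08 -0.064 0 -0.25 0; 0.12 -0.096 0 -0.4 0; 0.16 -0.128 0 -0.55 0; 0.2 -0.16 0 -0.7 0; 0.24 -0.192 0 -0.8 0; 0.28 -0.224 0 -0.915 0; 0.32 -0.256 0 -0.915 0; 0.36 -0.288 0.015 -0.915 0; 0.396 -0.317 0.035 -0.915 0; 0.396 -0.317 0.05 -0.915 0; 0.396 -0.317 0.05 -0.915 0'
python3 - <<'E'
from h import *
import cv2
print(rel([.486,-.1215,.178]))
c=ctrl.camera("scene");cv2.imwrite("pics/s1.png",cv2.resize(c["img"][80:380,60:460,::-1],(800,600),interpolation=cv2.INTER_CUBIC))
E
```

```text
time: 1.65
tcp_pos: [0.4857, -0.1217, 0.1934]
eef_rot: [[0.238, 0.971, -0.003], [0.971, -0.238, 0.001], [0.001, -0.003, -1.0]]
wrist_force: [-0.4, 0.6, -0.8]
width: 0.0003
grip_force: 0.0
[0.0002 0.0003 0.0154]
```

View pics/s1.png

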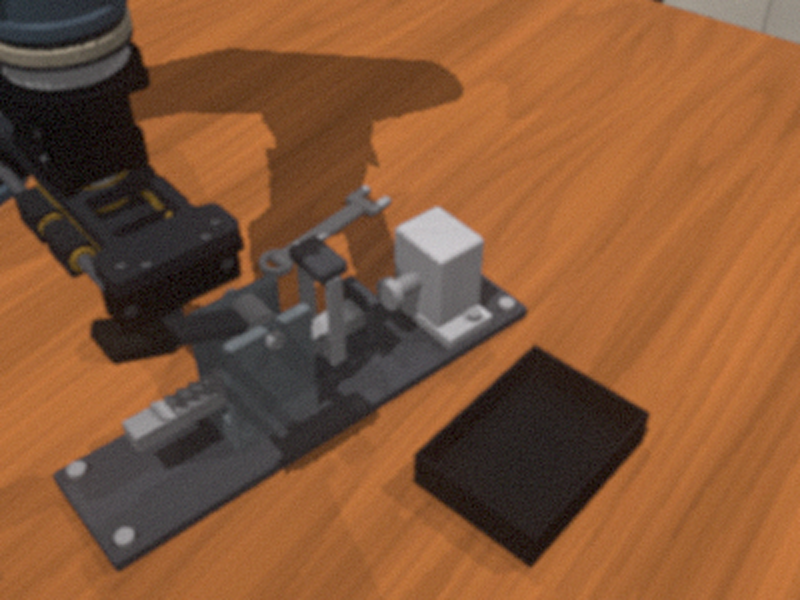

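The gripper's closed tips stand just above the black pad, at about (140,330) in the crop. I'll start the first stroke carefully.

```bash
python3 -m inch '0 0 0.01 0 0; 0 0 0.018 0 0; 0 0 0.025 0 0; 0 0 0.032 0 0; 0 0 0.039 0 0; 0 0 0.046 0 0; 0 0 0.053 0 0; 0 0 0.059 0 0; 0 0 0.063 0 0; 0 0 0.063 0 0'
```

```text
time: 2.95
tcp_pos: [0.4868, -0.123, 0.1314]
eef_rot: [[0.24, 0.971, 0.001], [0.971, -0.24, -0.0], [-0.0, 0.001, -1.0]]
wrist_force: [-0.2, -4.3, 3.1]
width: 0.0004
grip_force: 2.0
```

```bash
python3 -m inch '0 0 0.002 0 0; 0 0 0.003 0 0; 0 0 0.003 0 0'; python3 -m inch '0 0 0.0015 0 0; 0 0 0.002 0 0; 0 0 0.002 0 0'
```

```text
time: 3.32
tcp_pos: [0.4867, -0.1229, 0.1287]
eef_rot: [[0.24, 0.971, 0.001], [0.971, -0.24, -0.0], [-0.0, 0.001, -1.0]]
wrist_force: [-0.0, -3.8, 4.7]
width: 0.0004
grip_force: 2.5
time: 3.7
tcp_pos: [0.4869, -0.1229, 0.1274]
eef_rot: [[0.24, 0.971, 0.001], [0.971, -0.24, -0.001], [-0.0, 0.001, -1.0]]
wrist_force: [-1.4, -3.4, 11.1]
width: 0.0004
grip_force: 5.4
```

```bash
python3 -m inch '0 0 -0.02 0 0; 0 0 -0.04 0 0; 0 0 -0.058 0 0; 0 0 -0.058 0 0; 0 0 -0.048 0 0; 0 0 -0.038 0 0; 0 0 -0.03 0 0; 0 0 -0.023 0 0; 0 0 -0.016 0 0; 0 0 -0.009 0 0; 0 0 -0.003 0 0; 0 0 -0.002 0 0'
```

```text
time: 5.2
tcp_pos: [0.4865, -0.1231, 0.1285]
eef_rot: [[0.24, 0.971, 0.0], [0.971, -0.24, -0.0], [-0.0, 0.0, -1.0]]
wrist_force: [-3.2, -3.5, 8.4]
width: 0.0005
grip_force: 4.2
```

```bash
python3 -m inch '0 0 -0.02 0 0; 0 0 -0.038 0 0; 0 0 -0.056 0 0; 0 0 -0.056 0 0; 0 0 -0.046 0 0; 0 0 -0.036 0 0; 0 0 -0.028 0 0; 0 0 -0.021 0 0; 0 0 -0.014 0 0; 0 0 -0.007 0 0; 0 0 -0.001 0 0; 0 0 0 0 0'
python3 - <<'E'
from h import *
import cv2
c=ctrl.camera("scene");cv2.imwrite("pics/s2.png",cv2.resize(c["img"][120:300,120:360,::-1],(800,600),interpolation=cv2.INTER_CUBIC))
E
```

```text
time: 6.7
tcp_pos: [0.4863, -0.1241, 0.1284]
eef_rot: [[0.239, 0.971, -0.001], [0.971, -0.239, -0.002], [-0.002, -0.0, -1.0]]
wrist_force: [-3.3, -5.4, 8.2]
width: 0.0002
grip_force: 4.3
```

View pics/s2.png

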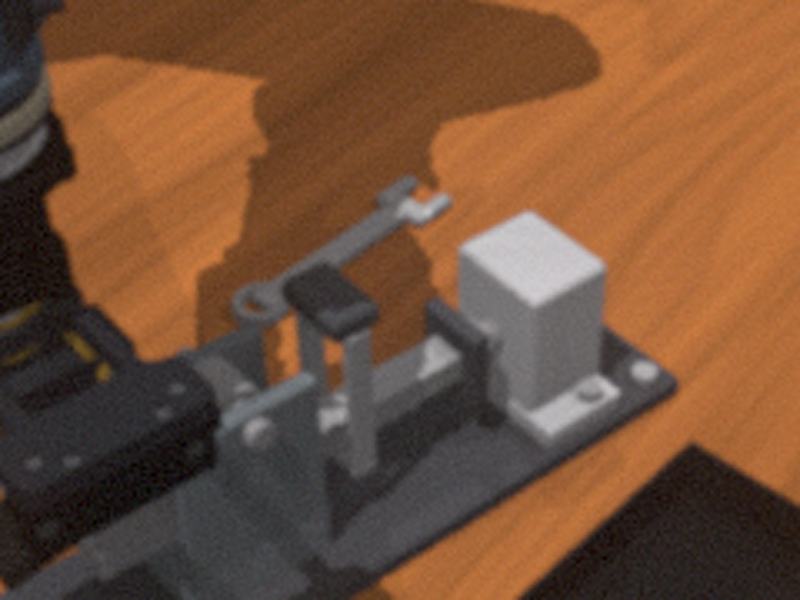

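The jaw (485,350) is close to the bracket with the pin head between them, so the pin is nearly home. I'll take the next stroke in small steps.

```bash
python3 -m inch '0 0 -0.02 0 0; 0 0 -0.038 0 0; 0 0 -0.056 0 0; 0 0 -0.056 0 0; 0 0 -0.046 0 0; 0 0 -0.038 0 0; 0 0 -0.032 0 0; 0 0 -0.027 0 0; 0 0 -0.024 0 0; 0 0 -0.024 0 0'
```

```text
time: 8.0
tcp_pos: [0.4864, -0.1229, 0.1525]
eef_rot: [[0.24, 0.971, -0.0], [0.971, -0.24, -0.0], [-0.0, -0.0, -1.0]]
wrist_force: [-2.0, -1.5, 3.7]
width: 0.0006
grip_force: 1.6
```

```bash
python3 -m inch '0 0 0.0015 0 0; 0 0 0.003 0 0; 0 0 0.003 0 0'
```

```text
time: 8.38
tcp_pos: [0.4865, -0.1232, 0.1499]
eef_rot: [[0.239, 0.971, 0.0], [0.971, -0.239, -0.001], [-0.001, 0.001, -1.0]]
wrist_force: [-2.7, -2.2, 6.8]
width: 0.0003
grip_force: 3.1
```

```bash
python3 -m inch '0 0 0.001 0 0; 0 0 0.002 0 0; 0 0 0.002 0 0'
```

```text
time: 8.75
tcp_pos: [0.4865, -0.1234, 0.1481]
eef_rot: [[0.239, 0.971, 0.0], [0.971, -0.239, -0.002], [-0.001, 0.001, -1.0]]
wrist_force: [-3.7, -3.8, 7.4]
width: 0.0005
grip_force: 3.4
```

```bash
python3 -m inch '0 0 0.001 0 0; 0 0 0.002 0 0; 0 0 0.002 0 0'
```

```text
time: 9.12
tcp_pos: [0.4865, -0.1236, 0.1461]
eef_rot: [[0.239, 0.971, 0.0], [0.971, -0.239, -0.002], [-0.002, 0.001, -1.0]]
wrist_force: [-3.2, -5.2, 7.1]
width: 0.0003
grip_force: 3.6
```

```bash
python3 -m inch '0 0 0.001 0 0; 0 0 0.002 0 0; 0 0 0.002 0 0'
```

```text
time: 9.5
tcp_pos: [0.4865, -0.1237, 0.1442]
eef_rot: [[0.239, 0.971, 0.0], [0.971, -0.239, -0.002], [-0.002, 0.001, -1.0]]
wrist_force: [-2.7, -5.5, 7.8]
width: 0.0002
grip_force: 3.7
```

```bash
sleep 0.5; python3 -m inch '0 0 0.001 0 0; 0 0 0.0015 0 0; 0 0 0.0015 0 0'
```

```text
time: 9.88
tcp_pos: [0.4865, -0.1238, 0.1428]
eef_rot: [[0.239, 0.971, 0.0], [0.971, -0.239, -0.002], [-0.002, 0.001, -1.0]]
wrist_force: [-4.0, -5.7, 8.2]
width: 0.0004
grip_force: 4.2
```

```bash
python3 -m inch '0 0 0.001 0 0; 0 0 0.002 0 0; 0 0 0.002 0 0'
```

```text
time: 10.25
tcp_pos: [0.4865, -0.124, 0.1407]
eef_rot: [[0.239, 0.971, 0.0], [0.971, -0.239, -0.002], [-0.002, 0.001, -1.0]]
wrist_force: [-3.9, -4.7, 7.6]
width: 0.0001
grip_force: 3.9
```

```bash
python3 -m inch '0 0 0.001 0 0; 0 0 0.002 0 0; 0 0 0.002 0 0'
```

```text
time: 10.62
tcp_pos: [0.4865, -0.1238, 0.1386]
eef_rot: [[0.239, 0.971, 0.0], [0.971, -0.239, -0.002], [-0.002, 0.001, -1.0]]
wrist_force: [-3.1, -5.3, 6.9]
width: 0.0004
grip_force: 3.5
```

```bash
python3 -m inch '0 0 0.001 0 0; 0 0 0.002 0 0; 0 0 0.002 0 0'
```

```text
time: 11.0
tcp_pos: [0.4866, -0.1238, 0.1366]
eef_rot: [[0.239, 0.971, 0.001], [0.971, -0.239, -0.002], [-0.002, 0.001, -1.0]]
wrist_force: [-3.1, -5.9, 6.2]
width: 0.0005
grip_force: 3.5
```

```bash
python3 -m inch '0 0 0.001 0 0; 0 0 0.002 0 0; 0 0 0.002 0 0'
```

```text
time: 11.38
tcp_pos: [0.4866, -0.1239, 0.1346]
eef_rot: [[0.239, 0.971, 0.001], [0.971, -0.239, -0.002], [-0.002, 0.001, -1.0]]
wrist_force: [-3.8, -6.1, 7.1]
width: 0.0005
grip_force: 3.9
```

```bash
python3 -m inch '0 0 0.001 0 0; 0 0 0.002 0 0; 0 0 0.002 0 0'
```

```text
time: 11.75
tcp_pos: [0.4866, -0.1239, 0.1327]
eef_rot: [[0.239, 0.971, 0.001], [0.971, -0.239, -0.002], [-0.002, 0.001, -1.0]]
wrist_force: [-3.5, -5.6, 8.0]
width: 0.0004
grip_force: 4.0
```

```bash
python3 -m inch '0 0 0.001 0 0; 0 0 0.002 0 0; 0 0 0.002 0 0'
```

```text
time: 12.12
tcp_pos: [0.4866, -0.1238, 0.1307]
eef_rot: [[0.239, 0.971, 0.001], [0.971, -0.239, -0.002], [-0.002, 0.001, -1.0]]
wrist_force: [-3.3, -5.3, 7.6]
width: 0.0006
grip_force: 4.1
```

```bash
python3 -m inch '0 0 0.001 0 0; 0 0 0.002 0 0; 0 0 0.002 0 0'
```

```text
time: 12.5
tcp_pos: [0.4866, -0.1237, 0.1287]
eef_rot: [[0.239, 0.971, 0.001], [0.971, -0.239, -0.002], [-0.002, 0.001, -1.0]]
wrist_force: [-3.7, -5.4, 7.4]
width: 0.0007
grip_force: 4.2
```

```bash
python3 -m inch '0 0 -0.02 0 0; 0 0 -0.038 0 0; 0 0 -0.057 0 0; 0 0 -0.057 0 0; 0 0 -0.046 0 0; 0 0 -0.038 0 0; 0 0 -0.033 0 0; 0 0 -0.028 0 0; 0 0 -0.025 0 0; 0 0 -0.025 0 0'
```

```text
time: 13.75
tcp_pos: [0.4864, -0.1229, 0.153]
eef_rot: [[0.24, 0.971, -0.0], [0.971, -0.24, -0.0], [-0.0, -0.0, -1.0]]
wrist_force: [-1.5, -1.7, 4.6]
width: 0.0004
grip_force: 1.7
```

```bash
python3 -m inch '0 0 0.001 0 0; 0 0 0.002 0 0; 0 0 0.002 0 0'
```

```text
time: 14.12
tcp_pos: [0.4865, -0.1229, 0.1512]
eef_rot: [[0.239, 0.971, 0.0], [0.971, -0.239, -0.0], [-0.0, 0.0, -1.0]]
wrist_force: [-1.4, -2.5, 3.8]
width: 0.0002
grip_force: 2.3
```

```bash
python3 -m inch '0 0 0.001 0 0; 0 0 0.002 0 0; 0 0 0.002 0 0'
```

```text
time: 14.5
tcp_pos: [0.4866, -0.1232, 0.1495]
eef_rot: [[0.239, 0.971, 0.0], [0.971, -0.239, -0.001], [-0.001, 0.001, -1.0]]
wrist_force: [-2.9, -3.5, 8.3]
width: 0.0005
grip_force: 3.4
```

```bash
python3 -m inch '0 0 0.001 0 0; 0 0 0.0015 0 0; 0 0 0.0015 0 0'
```

```text
time: 14.88
tcp_pos: [0.4866, -0.1234, 0.1481]
eef_rot: [[0.239, 0.971, 0.0], [0.971, -0.239, -0.001], [-0.001, 0.001, -1.0]]
wrist_force: [-3.2, -3.7, 8.9]
width: 0.0002
grip_force: 3.9
```

```bash
python3 -m inch '0 0 0.001 0 0; 0 0 0.0015 0 0; 0 0 0.0015 0 0'
```

```text
time: 15.25
tcp_pos: [0.4866, -0.1236, 0.1469]
eef_rot: [[0.239, 0.971, 0.001], [0.971, -0.239, -0.002], [-0.002, 0.001, -1.0]]
wrist_force: [-3.8, -3.9, 10.4]
width: 0.0003
grip_force: 5.0
```

```bash
python3 -m inch '0 0 0.001 0 0; 0 0 0.001 0 0'
```

```text
time: 15.5
tcp_pos: [0.4866, -0.1237, 0.1461]
eef_rot: [[0.239, 0.971, 0.001], [0.971, -0.239, -0.002], [-0.002, 0.001, -1.0]]
wrist_force: [-4.4, -5.2, 11.0]
width: 0.0003
grip_force: 5.7
```

```bash
python3 -m inch '0 0 0.001 0 0; 0 0 0.001 0 0; 0 0 0.001 0 0'
```

```text
time: 15.88
tcp_pos: [0.4867, -0.1238, 0.1453]
eef_rot: [[0.239, 0.971, 0.001], [0.971, -0.239, -0.002], [-0.002, 0.001, -1.0]]
wrist_force: [-5.5, -4.7, 13.3]
width: 0.0005
grip_force: 6.4
```

```bash
python3 -m inch '0 0 0.0008 0 0; 0 0 0.0008 0 0; 0 0 0.0008 0 0'
python3 - <<'E'
from h import *
import cv2
print([np.round(ctrl.get_obs()["wrist_force"],1)])
c=ctrl.camera("scene");cv2.imwrite("pics/s3.png",cv2.resize(c["img"][180:270,225:345,::-1],(800,600),interpolation=cv2.INTER_CUBIC))
E
```

```text
time: 16.25
tcp_pos: [0.4867, -0.1239, 0.1447]
eef_rot: [[0.239, 0.971, 0.001], [0.971, -0.239, -0.003], [-0.002, 0.002, -1.0]]
wrist_force: [-4.7, -5.1, 14.8]
width: 0.0002
grip_force: 7.1
[array([-4.7, -5.1, 14.8])]
```

View pics/s3.png

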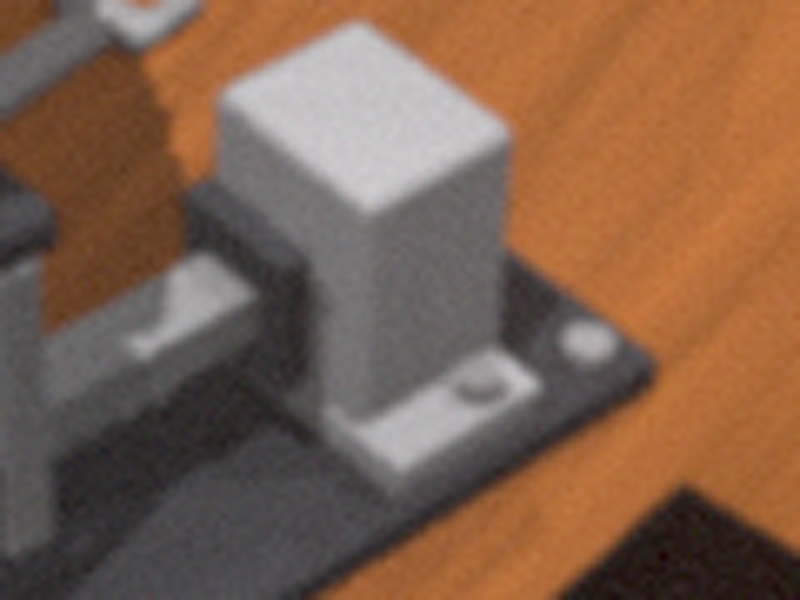

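The jaw is tight against the pin head, which is flush with the bracket (about (290,290)). The crank sticks mid-stroke at about 15 N, so the pin is home. I'll ease off and move to the release cap.

```bash
python3 -m inch '0 0 -0.015 0 0; 0 0 -0.035 0 0; 0 0 -0.065 0 0; 0.03 0 -0.065 0 0; 0.07 0 -0.065 0 0; 0.11 0 -0.065 0 0; 0.147 0 -0.065 0 0; 0.147 0 -0.05 0 0; 0.147 0 -0.035 0 0; 0.147 0 -0.032 0 0; 0.147 0 -0.032 0 0'
python3 - <<'E'
from h import *
import cv2
print("to touch cap",rel([.521,.0208,.164]))
c=ctrl.camera("scene");cv2.imwrite("pics/s4.png",cv2.resize(c["img"][120:300,120:360,::-1],(800,600),interpolation=cv2.INTER_CUBIC))
E
```

```text
time: 17.68
tcp_pos: [0.5213, 0.0192, 0.1747]
eef_rot: [[0.241, 0.97, -0.001], [0.97, -0.241, 0.0], [0.0, -0.001, -1.0]]
wrist_force: [-0.2, -0.5, 1.1]
width: 0.0007
grip_force: 0.0
to touch cap [ 0.0015 -0.0007  0.0107]
```

View pics/s4.png

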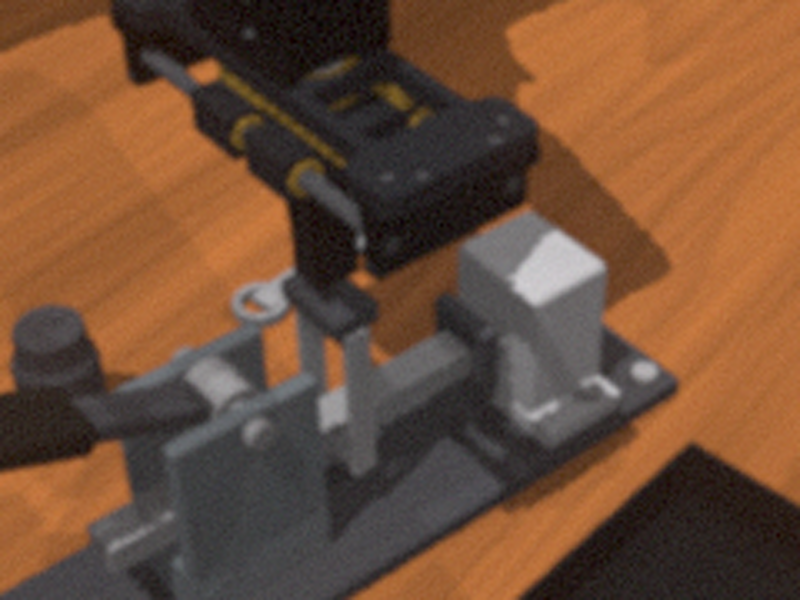

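The closed fingers sit right above the cap (330,290) and the trigger is up at the left.

```bash
python3 -m inch '0.001 0 0.007 0 0; 0.001 0 0.012 0 0; 0.001 0 0.016 0 0; 0.001 0 0.02 0 0; 0.001 0 0.02 0 0; 0.001 0 0.02 0 0; 0.001 0 0.02 0 0; 0.001 0 0.02 0 0; 0.001 0 0.02 0 0; 0.001 0 0.02 0 0; 0.001 0 0.02 0 0; 0.001 0 0.02 0 0'; python3 -m inch '0 0 0 0 0; 0 0 0 0 0; 0 0 0 0 0; 0 0 0 0 0; 0 0 0 0 0; 0 0 0 0 0'
python3 - <<'E'
from h import *
import cv2
c=ctrl.camera("scene");cv2.imwrite("pics/s5.png",cv2.resize(c["img"][120:300,120:360,::-1],(800,600),interpolation=cv2.INTER_CUBIC))
E
```

```text
time: 19.23
tcp_pos: [0.5221, 0.0209, 0.1553]
eef_rot: [[0.24, 0.971, 0.0], [0.971, -0.24, -0.0], [-0.0, 0.0, -1.0]]
wrist_force: [-0.4, -1.1, 4.1]
width: 0.0005
grip_force: 2.2
time: 19.98
tcp_pos: [0.5221, 0.0209, 0.1553]
eef_rot: [[0.24, 0.971, 0.0], [0.971, -0.24, -0.0], [-0.0, 0.0, -1.0]]
wrist_force: [0.4, -2.4, 4.5]
width: 0.0004
grip_force: 2.2
```

View pics/s5.png

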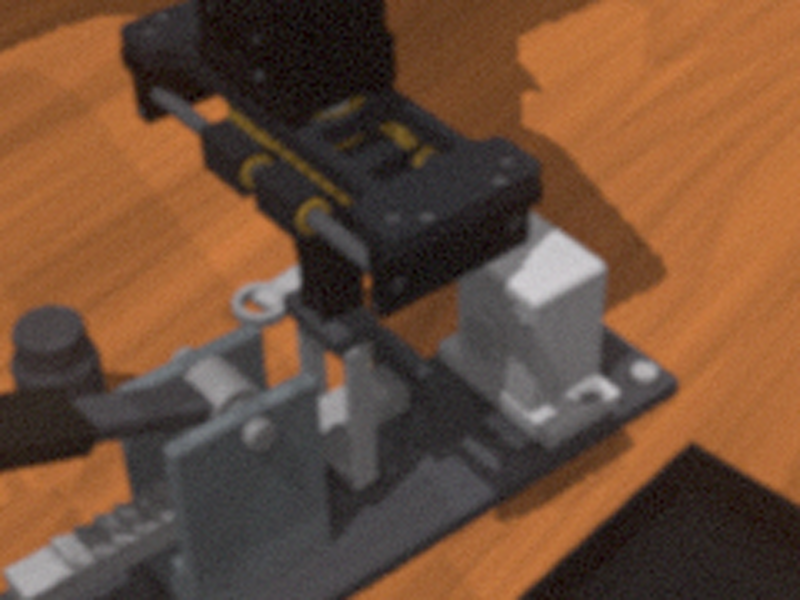

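The jaw has run back to about (400,350) and the bar sticks out behind the housing. The pin's head stays at the bracket. I'll hold a bit longer, then let go.

```bash
python3 -m inch '0 0 0 0 0; 0 0 0 0 0; 0 0 0 0 0; 0 0 0 0 0; 0 0 0 0 0; 0 0 0 0 0; 0 0 0 0 0; 0 0 0 0 0; 0 0 0 0 0; 0 0 0 0 0; 0 0 0 0 0; 0 0 0 0 0'; python3 -m inch '0 0 -0.008 0 0; 0 0 -0.016 0 0; 0 0 -0.04 0 0; 0 0 -0.08 0 0; 0 0 -0.12 0 0; 0 0 -0.15 0 0; 0 0 -0.15 0 0; 0 0 -0.15 0 0; 0 0 -0.15 0 0; 0 0 -0.15 0 0'
python3 - <<'E'
from h import *
import cv2
c=ctrl.camera("scene");cv2.imwrite("pics/s6.png",cv2.resize(c["img"][120:360,70:390,::-1],(800,600),interpolation=cv2.INTER_CUBIC))
E
```

```text
time: 21.52
tcp_pos: [0.522, 0.0209, 0.1553]
eef_rot: [[0.24, 0.971, 0.0], [0.971, -0.24, -0.0], [-0.0, 0.0, -1.0]]
wrist_force: [0.9, -3.1, 3.8]
width: 0.0004
grip_force: 2.2
time: 22.78
tcp_pos: [0.5213, 0.0211, 0.304]
eef_rot: [[0.24, 0.971, -0.003], [0.971, -0.24, 0.001], [-0.0, -0.003, -1.0]]
wrist_force: [0.8, 0.5, -0.1]
width: 0.0004
grip_force: 0.0
```

View pics/s6.png

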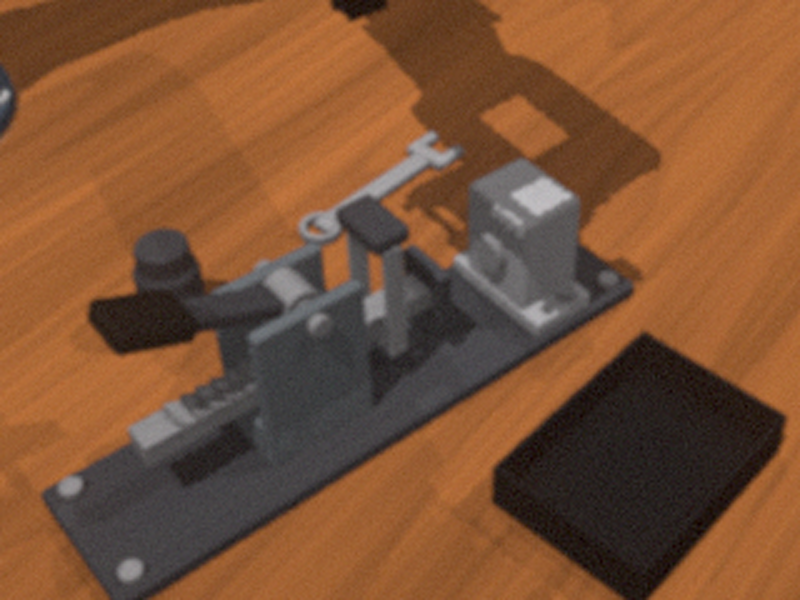

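The jaw is fully back at about (430,285), the pin head is flush on the bracket at about (490,255), and the trigger and cap are both up. Handing in.

```bash
python3 -c "
from workcell import ctrl
print(ctrl.job_done())"
```

```text
the job is handed in; nothing more can be done
None
```

I handed the job in at about 23 s; the system gave no verdict. The pin went home on the fifth stroke, the highest wrist force I read was about 16 N, and the last picture shows the jaw fully back, the trigger and release up, and the arm clear.

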